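# Run the card marking press

## Robot

A 6-joint arm with a two-finger parallel gripper is mounted at the origin on the work surface. World frame = base frame: x ahead of the robot, y to its left, z up, the work surface at z = 0. Lengths are in m, angles in rad, forces in N, time in s.
With the tool pointing down it reaches from about 0.425 to 1.125 m from the base axis. Payload 14.9 kg.
Tool frame: the origin (TCP) lies on the centre line of the jaws, within the pads' length; the fingertips stand 11 mm ahead of it and the grasp point (between the pads) lies 8 mm behind it; z points along the fingers, y is the line along which they close (so a half turn about z gives the same grasp; the last joint's range is limited). The gripper opens to 91 mm and grips with 3 to 60 N. Pads are 32 mm wide; open, the fingers measure 118 mm over their backs; the gripper's body (76 mm by 178 mm) begins 60 mm behind the grasp point.
Start: joints at [1.199, 0.379, 1.734, -0, 1.028, -0.033], TCP at [0.233, 0.66, 0.225] pointing down, gripper open.
Joint ranges: [-2.77, 2.77], [-0.74, 2.19], [0, 2.66], [-1.06, 4.2], [0.31, 2.87], [-3.08, 3.08]. Speed limits (rad/s): [1.89, 1.89, 2.39, 3.14, 3.14, 3.14].

## Interface

Orientations are given as [roll, pitch, yaw] about the fixed x, y, z axes, in that order (R = Rz(yaw) Ry(pitch) Rx(roll)).
In Python, from station import telemetry, optics, finish_job gives the robot as it stands.
- The arm moves only by the tool drive_tool, never from a script. Its argument "series" is a list that holds one entry, the list of rows, each a list of 7 numbers: the turn, a rotation vector about the world's x, y, z in degrees, then the shift along the world's x, y, z in cm, then the finger opening in cm, from 0 to 9.12. A call has exactly 5 rows; each row is the pose to reach, as a shift and turn from the pose commanded when the call began; what a row does not reach only later rows make up. A row lasts 1/12 s, in which the tool goes at most 41.7 mm and 7.16 degrees, less where a joint would pass 70% of its speed; a pose out of reach is approached as far as the arm can. A call with a gripper value outside its range is refused whole. The fingers move at their own pace and stop on an object; "force" is the grip in N (left out, the last holds). Time passes only in rows, so rows that repeat a pose let the fingers close, or fill a call up. It gives the time, the measured TCP pose, the force, the opening and the grip force at its end, in the units of the state.
- telemetry.read_state(): the state, without advancing time (a new reading comes with each control period).
- optics.camera(name): name is "side" or "top" or "wrist"; returns a dict with "frame" (384x512x3 uint8, blue, green, red), "fx", "fy", "cx", "cy" (pixels), "R" (3x3) and "t" (3): a world point X has camera coordinates R X + t. Camera axes: x right, y down, z forward; pixel columns grow to the right and rows downward; lengths in m; the calibration is good to about 2 mm. A picture is of the moment at which its call begins. There is no depth.
- finish_job(): hands the job in; it is judged then, once.
The state is a dict: "time": time; "joint_positions": joint angles; "joint_vel": joint speeds; "joint_torque": joint torques, N m; "tool_pos": TCP position; "tool_rot": TCP orientation; "wrist_force": force on the tool from outside, world axes, zero at the start; "wrist_torque": the same for the moment, N m; "finger_gap": finger opening in m; "grasp_force": force on a finger pad.
Only numpy, scipy, OpenCV 4.12 (cv2) and the standard library are available. Lean on these libraries where they do the work, as an engineer would, in place of code of your own. Each camera call takes 0.05 s, during which the arm holds its last target. There are 200 camera calls.

## Task

Slide the press's carriage, with its card blank, fully home under the marking head and leave it there. Then press these keys on the console fully down one at a time, letting each come back up before the next: first the bar key, then the square key, then the round key. Do not press the cross-shaped key, press nothing before the carriage is home, and leave the weight, shears and awl where they lie.

Things in the scene. Friction and masses are not known exactly. Their poses are not given: they have to be found in the camera images.
- press: grey benchtop marking press, fixed to the table: base 180 mm (its x) by 420 mm (its y), 30 mm high; origin at the centre of the base's underside, z up. At its +y end a column carries a white head (150 mm high at most) that overhangs the bed from y = +40 mm on, its marking spindle's tip 55 mm above the table. The carriage rides along the press's y.
- carriage (a joint): travel of the aluminium carriage plate (136 x 150 mm, carrying a brown card blank) along the press's +y, in m: 0 = all the way out, 0.12 = home against its end stop under the head. About 4 N of friction: it stays where it is left.
- carriage_grip (a point): grip point on the carriage's upright black handle, a post 24 mm along the press's x, 20 mm along its y, whose top is 106 mm above the table; this point is on the post's axis, 19 mm below its top, 87 mm above the table. The post rises 58 mm from the 48 mm high top of a small foot (50 x 26 mm) and rides on the carriage; once home it stands 70 mm clear of the head.
- console: grey key console, a fixed box 170 x 170 x 50 mm, origin at the centre of its underside; on top a 2 x 2 grid, 72 mm between centres, of four square black modules (60 mm) with one white key each. Which key sits in which place varies.
- bar_top (a point): centre of the top face of the bar key: white plastic bar, 18 mm along the console's x, 50 mm along its y; its top is 70 mm above the table when up, 12 mm above its black module. It moves with the key.
- bar_key (a joint): how far the bar key is pressed, in m: 0 = up, 0.006 = fully down; a spring returns it (1.5 N to start it, 5 N fully down).
- square_top (a point): centre of the top face of the square key: white plastic square cap, 32 x 32 mm; its top is 70 mm above the table when up, 12 mm above its black module. It moves with the key.
- square_key (a joint): how far the square key is pressed, in m: 0 = up, 0.006 = fully down; a spring returns it (1.5 N to start it, 5 N fully down).
- round_top (a point): centre of the top face of the round key: white plastic disc, 40 mm across; its top is 70 mm above the table when up, 12 mm above its black module. It moves with the key.
- round_key (a joint): how far the round key is pressed, in m: 0 = up, 0.006 = fully down; a spring returns it (1.5 N to start it, 5 N fully down).
- cross_top (a point): centre of the top face of the cross key (the cancel key, not to be pressed): white plastic plus sign, 42 mm across, arms 13 mm wide; its top is 70 mm above the table when up, 12 mm above its black module. It moves with the key.
- cross_key (a joint): how far the cross key is pressed, in m: 0 = up, 0.006 = fully down; a spring returns it (1.5 N to start it, 5 N fully down).
- weight: bystander: steel pattern weight, block 70 x 45 x 25 mm, origin under its centre
- shears: bystander: shears lying flat, about 220 mm long with black loops, 14 mm high, origin under the pivot, blades along its +x
- awl: bystander: screwdriver-shaped awl lying flat along its x, 160 mm long, origin under it

How it is judged:
By the outcome, as a careful person would: the job done as asked, in the order asked, and still so for the second after the job is handed in, with the robot touching nothing.
It also fails if it takes over 58 s, if anything falls off the work surface, if the arm or the gripper's body presses on something with over 40 N, if the wrist force passes 120 N, or if a joint passes its speed limit or range.

## Working session

There is one attempt and no reset: what is moved stays moved. The work goes in short steps, Python scripts to look and compute and a tool call to move; the robot and the scene stay as the last step left them, time stands still between calls to the robot, and variables do not carry over. Pictures are saved under pics/ and viewed, at most 10 in all, crops included, and the job is handed in when it is done.

Besides the shell and the picture viewer there is one more tool, called as name(argument=value, ...) on one line, values as JSON. drive_tool: Moves the arm, as the interface text tells. Its arguments: {"type":"object","properties":{"series":{"type":"array"},"force":{"type":"number"}},"required":["series"]}

```bash
mkdir -p pics; cat > h.py <<'E'
import numpy as np, cv2
from station import telemetry, optics, finish_job
def ray(c,u,v,z):
    R=np.array(c["R"]);t=np.array(c["t"]);o=-R.T@t
    d=R.T@np.array([(u-c["cx"])/c["fx"],(v-c["cy"])/c["fy"],1])
    return o+d*(z-o[2])/d[2]
def proj(c,X):
    p=np.array(c["R"])@np.array(X)+np.array(c["t"]);return [c["fx"]*p[0]/p[2]+c["cx"],c["fy"]*p[1]/p[2]+c["cy"]]
E
python3 - <<'E'
from h import *
import pickle
a={n:optics.camera(n) for n in("top","side")}
pickle.dump(a,open("a.pkl","wb"))
for n in a: cv2.imwrite(f"pics/{n}0.png",cv2.resize(a[n]["frame"],(800,600),interpolation=cv2.INTER_CUBIC)); c=a[n];print(n,-np.array(c["R"]).T@c["t"],c["fx"])
s=telemetry.read_state();print(s["time"],s["tool_pos"],s["tool_rot"],s["finger_gap"])
E
```

```text
top [ 0.47582158 -0.01155337  0.85616363] 382.78568471582173
side [0.52483809 0.81681477 0.9466314 ] 459.45738896184736
0.1 [0.232525   0.65989326 0.22436808] [-3.14063258e+00 -1.04918582e-05  2.80283676e+00] 0.09119929227067147
```

View pics/top0.png

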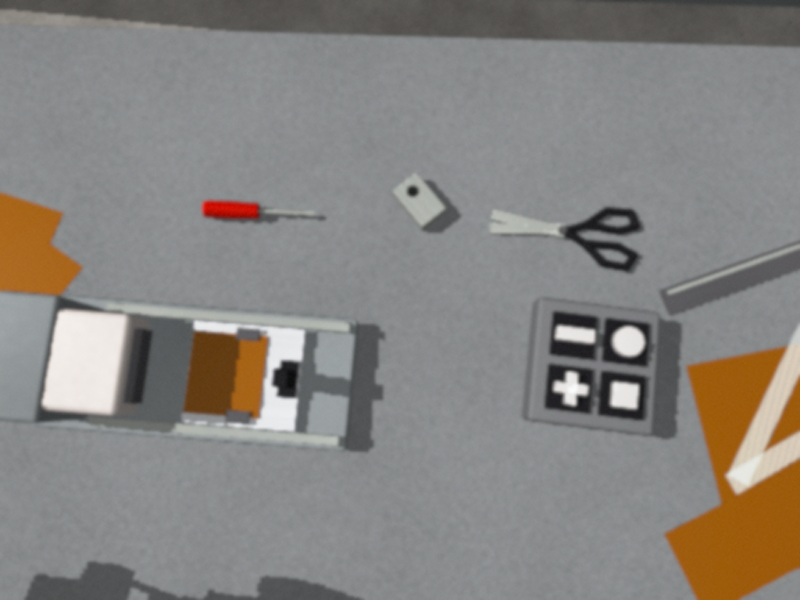

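View pics/side0.png

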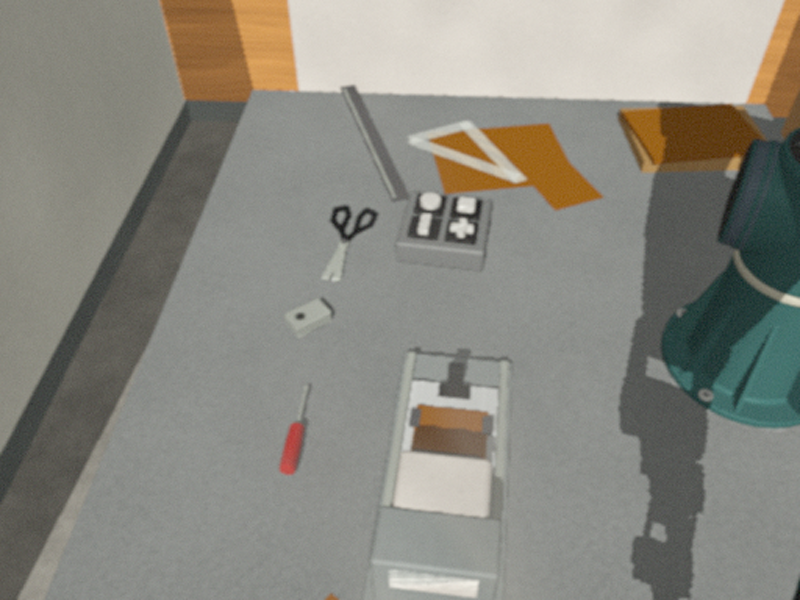

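The top view shows the press at left, with its handle at about (288,378) and the carriage needing to go left (+y). On the console, bar is at (575,334), round (628,341), cross (570,388) and square (625,395). The side view agrees. Next I measure these.

```bash
python3 - <<'E'
from h import *
import pickle
a=pickle.load(open("a.pkl","rb"));k=.64
c=a["top"];g=cv2.cvtColor(c["frame"],cv2.COLOR_BGR2GRAY)
m=(g>170).astype(np.uint8)
n,l,st,ce=cv2.connectedComponentsWithStats(m)
for i in range(1,n):
    u,v=ce[i]
    if 340<u<415 and 200<v<265 and st[i,4]>50:
        print("key",(ce[i]/k).round(),st[i,4],ray(c,u,v,.07).round(4))
        if 560<u/k<600 and v/k<360:
            r=cv2.minAreaRect(np.argwhere(l==i)[:,::-1].astype(np.float32));print(r)
# side-view check
c2=a["side"];g2=cv2.cvtColor(c2["frame"],cv2.COLOR_BGR2GRAY)
n,l,st,ce=cv2.connectedComponentsWithStats((g2>170).astype(np.uint8))
for i in range(1,n):
    u,v=ce[i]
    if 260<u<310 and 115<v<160 and st[i,4]>20: print("side",(ce[i]/k).round(),ray(c2,u,v,.07).round(4))
# handle
m=(g<45).astype(np.uint8);n,l,st,ce=cv2.connectedComponentsWithStats(m)
for i in range(1,n):
    if 165<ce[i][0]<205 and 220<ce[i][1]<260 and st[i,4]>20:print("handle",ce[i]/k,st[i],ray(c,*ce[i],.106),ray(c,*ce[i],.09))
# press rails' outer edges at z=.03, ends (800-scale guesses)
for p in [(355,322),(342,444),(355,334),(342,432),(90,297),(60,418)]:print(p,ray(c,p[0]*k,p[1]*k,.03).round(4))
x=g[225:262,168:204];print(x[::1,::1])
E
```

```text
key [575. 334.] 200 [ 0.5593 -0.2533  0.07  ]
((367.9461669921875, 213.43080139160156), (24.558876037597656, 8.062257766723633), 7.125016689300537)
key [628. 341.] 285 [ 0.5508 -0.3243  0.07  ]
key [570. 388.] 237 [ 0.4879 -0.2453  0.07  ]
key [624. 395.] 247 [ 0.4798 -0.3159  0.07  ]
side [430. 200.] [ 0.5498 -0.3195  0.07  ]
side [466. 204.] [ 0.4787 -0.3104  0.07  ]
side [424. 223.] [ 0.5583 -0.2468  0.07  ]
side [461. 227.] [ 0.4868 -0.2398  0.07  ]
handle [286.47300469 378.42576291] [176 233  14  20 213] [0.49422543 0.11942361 0.106     ] [0.49461796 0.12221717 0.09      ]
(355, 322) [0.575  0.0415 0.03  ]
(342, 444) [0.4096 0.0546 0.03  ]
(355, 334) [0.5583 0.0411 0.03  ]
(342, 432) [0.4254 0.0551 0.03  ]
(90, 297) [0.604 0.407 0.03 ]
(60, 418) [0.4397 0.4314 0.03  ]
[[110 114 125 ... 133 152 157]
 [109 116 128 ... 133 153 158]
 [108 115 134 ... 132 151 157]
 ...
 [175 212 228 ... 158 159 159]
 [191 221 231 ... 157 159 159]
 [210 228 233 ... 158 159 158]]
```

drive_tool(series=[[[0,0,-5,1.8,-3.6,0,9],[0,0,-10,3.6,-7.2,0,9],[0,0,-15,5.4,-10.8,0,9],[0,0,-20,7.2,-14.4,0,9],[0,0,-25,9,-18,0,9]]])

```text
time: 0.52
tool_pos: [0.3229, 0.4783, 0.2246]
tool_rot: [-3.141, 0.0, 2.363]
wrist_force: [1.3, -0.3, 0.6]
finger_gap: 0.0898
grasp_force: 0.0
```

drive_tool(series=[[[0,0,-5,1.8,-3.6,0,9],[0,0,-10,3.6,-7.2,0,9],[0,0,-15,5.4,-10.8,0,9],[0,0,-20,7.2,-14.4,0,9],[0,0,-25,9,-18,0,9]]])

```text
time: 0.93
tool_pos: [0.4129, 0.2983, 0.2249]
tool_rot: [-3.141, 0.0, 1.926]
wrist_force: [0.7, 0.0, -0.6]
finger_gap: 0.0904
grasp_force: 0.0
```

drive_tool(series=[[[0,0,-5,1.8,-3.6,0,9],[0,0,-10,3.6,-7.2,0,9],[0,0,-15,5.4,-10.8,0,9],[0,0,-20,7.2,-14.4,0,9],[0,0,-25,8.3,-17.8,0,9]]])

```text
time: 1.35
tool_pos: [0.4967, 0.1201, 0.225]
tool_rot: [3.141, -0.0, 1.489]
wrist_force: [0.3, 1.2, -0.2]
finger_gap: 0.0903
grasp_force: 0.0
```

drive_tool(series=[[[0,0,0,0,0,0,9],[0,0,0,0,0,0,9],[0,0,0,0,0,0,9],[0,0,0,0,0,0,9],[0,0,0,0,0,0,9]]])

```text
time: 1.77
tool_pos: [0.4953, 0.1232, 0.2249]
tool_rot: [-3.141, -0.0, 1.496]
wrist_force: [1.0, -0.0, 0.8]
finger_gap: 0.09
grasp_force: 0.0
```

```bash
python3 - <<'E'
from h import *
import pickle
c=optics.camera("wrist");pickle.dump(c,open("w.pkl","wb"));f=cv2.resize(c["frame"],(800,600))
s=telemetry.read_state();print(s["time"],s["tool_pos"],s["tool_rot"])
print(-np.array(c["R"]).T@c["t"],c["fx"]);print(np.array(c["R"]).round(2))
cv2.imwrite("pics/w1.png",f)
E
```

```text
1.8167 [0.49531791 0.12315851 0.22490654] [-3.14150205e+00  3.99914048e-06  1.49576500e+00]
[0.50132936 0.2021393  0.38470777] 295.86458321770294
[[ 1.   -0.07 -0.  ]
 [-0.07 -0.96  0.28]
 [-0.02 -0.28 -0.96]]
```

View pics/w1.png

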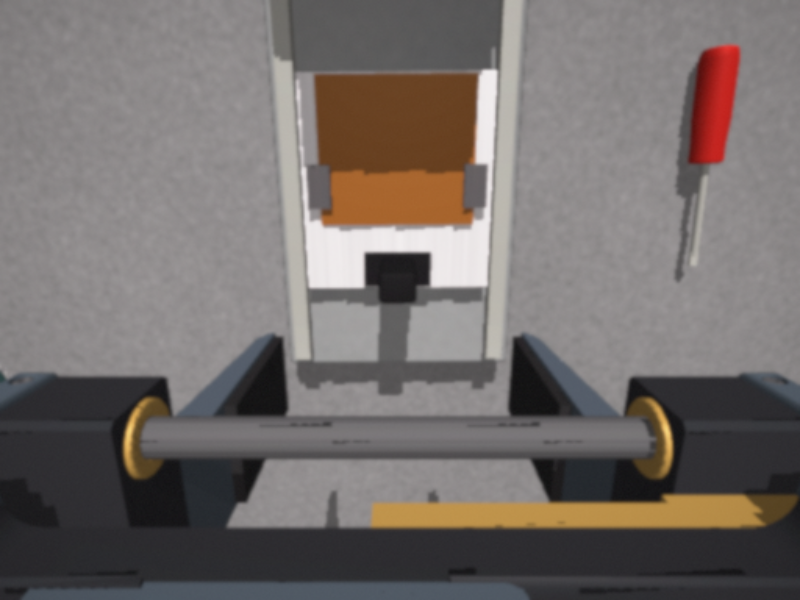

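The wrist view shows the post's top at about (397,287), spanning columns 378–416 and rows 272–302. The foot spans columns 365–431 from row 252, and the press axis is nearly vertical in the image.

```bash
python3 - <<'E'
from h import *
import pickle
c=pickle.load(open("w.pkl","rb"));k=.64
for p,z in [((397,272),.106),((397,302),.106),((397,287),.106),((378,287),.106),((416,287),.106),((365,253),.048),((431,253),.048),((307,288),.04),((485,288),.04),((300,359),.03),((498,359),.03),((276,60),.03),((520,60),.03),((397,70),.1)]:print(p,ray(c,p[0]*k,p[1]*k,z).round(4))
g=cv2.cvtColor(c["frame"],cv2.COLOR_BGR2GRAY)
print(g[158:200,254]);print(g[186,230:280])
E
```

```text
(397, 272) [0.4963 0.1406 0.106 ]
(397, 302) [0.4949 0.1214 0.106 ]
(397, 287) [0.4956 0.1311 0.106 ]
(378, 287) [0.4838 0.132  0.106 ]
(416, 287) [0.5074 0.1302 0.106 ]
(365, 253) [0.4729 0.1438 0.048 ]
(431, 253) [0.5213 0.1402 0.048 ]
(307, 288) [0.4251 0.1187 0.04  ]
(485, 288) [0.5618 0.1085 0.04  ]
(300, 359) [0.4093 0.0563 0.03  ]
(498, 359) [0.5729 0.0442 0.03  ]
(276, 60) [0.4226 0.2799 0.03  ]
(520, 60) [0.5912 0.2673 0.03  ]
(397, 70) [0.5049 0.2545 0.1   ]
[237 235 221 155  77  40  32  30  27  29  28  30  29  29  30  31  32  34
  37  37  35  33  34  35  34  33  31  32  32  32  32  32  31  32  32  45
  70  89  96  96  96  96]
[ 97  98  97  95  96  96  94  95  95  95  93  82  61  39  32  31  33  31
  32  31  32  31  32  32  32  33  32  33  31  33  32  30  31  29  32  42
  64  88  95  99  98  97  97  97  98  99  99 100  99  98]
```

drive_tool(series=[[[0,0,0,0,0.8,-3.5,9],[0,0,0,0,0.8,-7,9],[0,0,0,0,0.8,-10,9],[0,0,0,0,0.8,-12.5,9],[0,0,0,0,0.8,-14.2,9]]])

```text
time: 2.23
tool_pos: [0.4943, 0.1308, 0.0806]
tool_rot: [-3.139, 0.001, 1.495]
wrist_force: [-0.6, -0.4, 0.5]
finger_gap: 0.0901
grasp_force: 0.0
```

drive_tool(series=[[[0,0,0,0,0,0,9],[0,0,0,0,0,0,5],[0,0,0,0,0,0,2],[0,0,0,0,0,0,2],[0,0,0,0,0,0,2]]], force=30)

```text
time: 2.65
tool_pos: [0.4964, 0.1305, 0.0842]
tool_rot: [3.14, -0.001, 1.494]
wrist_force: [0.4, 0.7, -0.0]
finger_gap: 0.0662
grasp_force: 0.0
```

drive_tool(series=[[[0,0,0,0,0,0,2],[0,0,0,0,0,0,2],[0,0,0,0,0,0,2],[0,0,0,0,0,0,2],[0,0,0,0,0,0,2]]])

```text
time: 3.07
tool_pos: [0.4957, 0.1302, 0.083]
tool_rot: [3.142, -0.0, 1.494]
wrist_force: [-0.1, 0.4, 0.1]
finger_gap: 0.0329
grasp_force: 0.0
```

drive_tool(series=[[[0,0,0,0,0,0,2],[0,0,0,0,0,0,2],[0,0,0,0,0,0,2],[0,0,0,0,0,0,2],[0,0,0,0,0,0,2]]])

```text
time: 3.48
tool_pos: [0.4954, 0.1302, 0.0829]
tool_rot: [-3.141, 0.0, 1.494]
wrist_force: [-4.8, -0.0, 4.2]
finger_gap: 0.0241
grasp_force: 30.0
```

drive_tool(series=[[[0,0,0,0.05,0.7,0,2],[0,0,0,0.1,1.4,0,2],[0,0,0,0.16,2.1,0,2],[0,0,0,0.2,2.8,0,2],[0,0,0,0.26,3.5,0,2]]])

```text
time: 3.9
tool_pos: [0.4978, 0.1652, 0.0829]
tool_rot: [-3.141, 0.001, 1.494]
wrist_force: [-5.7, -4.3, 7.1]
finger_gap: 0.0235
grasp_force: 30.0
```

drive_tool(series=[[[0,0,0,0.05,0.7,0,2],[0,0,0,0.1,1.4,0,2],[0,0,0,0.16,2.1,0,2],[0,0,0,0.2,2.8,0,2],[0,0,0,0.26,3.5,0,2]]])

```text
time: 4.32
tool_pos: [0.5002, 0.2002, 0.0829]
tool_rot: [-3.14, 0.001, 1.494]
wrist_force: [-7.7, -4.3, 8.8]
finger_gap: 0.024
grasp_force: 30.0
```

drive_tool(series=[[[0,0,0,0.03,0.3,0,2],[0,0,0,0.05,0.6,0,2],[0,0,0,0.07,0.9,0,2],[0,0,0,0.09,1.2,0,2],[0,0,0,0.1,1.4,0,2]]])

```text
time: 4.73
tool_pos: [0.5011, 0.2141, 0.0829]
tool_rot: [-3.14, 0.001, 1.494]
wrist_force: [-7.1, -4.2, 9.4]
finger_gap: 0.0239
grasp_force: 30.0
```

drive_tool(series=[[[0,0,0,0.02,0.2,0,2],[0,0,0,0.03,0.4,0,2],[0,0,0,0.05,0.6,0,2],[0,0,0,0.06,0.8,0,2],[0,0,0,0.07,1.0,0,2]]])

```text
time: 5.15
tool_pos: [0.5016, 0.2209, 0.0823]
tool_rot: [-3.139, 0.006, 1.496]
wrist_force: [1.2, -42.4, 6.8]
finger_gap: 0.024
grasp_force: 30.0
```

drive_tool(series=[[[0,0,0,0.02,0.2,0,2],[0,0,0,0.03,0.4,0,2],[0,0,0,0.05,0.6,0,2],[0,0,0,0.06,0.8,0,2],[0,0,0,0.07,1.0,0,2]]])

```text
time: 5.57
tool_pos: [0.5022, 0.2305, 0.0818]
tool_rot: [-3.139, 0.006, 1.495]
wrist_force: [6.4, -42.6, -1.2]
finger_gap: 0.024
grasp_force: 29.9
```

drive_tool(series=[[[0,0,0,0,0,0,5],[0,0,0,0,0,0,7],[0,0,0,0,0,0,7],[0,0,0,0,0,0,7],[0,0,0,0,0,0,7]]])

```text
time: 5.98
tool_pos: [0.5034, 0.2345, 0.083]
tool_rot: [3.141, -0.0, 1.494]
wrist_force: [0.7, -0.7, 0.7]
finger_gap: 0.0544
grasp_force: 0.0
```

drive_tool(series=[[[0,0,0,0,0,0,7],[0,0,0,0,0,0.5,7],[0,0,0,0,0,3.5,7],[0,0,0,0,0,6.5,7],[0,0,0,0,0,9.5,7]]])

```text
time: 6.4
tool_pos: [0.5029, 0.2341, 0.1792]
tool_rot: [-3.141, 0.0, 1.494]
wrist_force: [1.1, 0.0, -0.5]
finger_gap: 0.0699
grasp_force: 0.0
```

drive_tool(series=[[[0,0,0,0,-3.5,1,0],[0,0,0,0,-7,1,0],[0,0,0,0,-10.5,1,0],[0,0,0,0,-14,1,0],[0,0,0,0,-17,1,0]]])

```text
time: 6.82
tool_pos: [0.503, 0.0625, 0.1885]
tool_rot: [3.141, -0.0, 1.494]
wrist_force: [1.0, 0.5, 0.8]
finger_gap: 0.0392
grasp_force: 0.0
```

```bash
python3 - <<'E'
from h import *
import pickle
a={n:optics.camera(n) for n in("top","wrist")}
pickle.dump(a,open("b.pkl","wb"))
s=telemetry.read_state();print(s["time"],s["tool_pos"],s["tool_rot"],s["finger_gap"],s["wrist_force"])
o=np.hstack([cv2.resize(a[n]["frame"],(400,300)) for n in a]);cv2.imwrite("pics/b.png",o)
E
```

```text
6.9167 [0.50314373 0.06129824 0.18841582] [3.14114237e+00 2.74568728e-04 1.49085145e+00] 0.03168582416893736 [ 0.15272025 -0.2229304   1.31241809]
```

View pics/b.png

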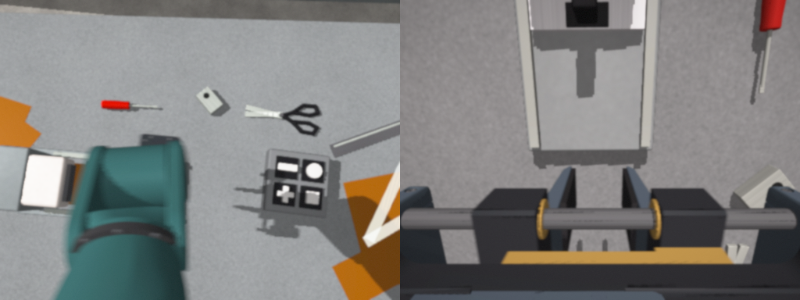

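Carriage has moved well in; in the wrist view its edge is now at about (187,28) in the right half. I check that against the expected travel and take the key positions from both views.

```bash
python3 - <<'E'
from h import *
import pickle
c=pickle.load(open("b.pkl","rb"))["wrist"]
for p in[(187,27),(187,29),(187,150)]:print(ray(c,p[0]*1.28,p[1]*1.28,.04 if p[1]<100 else .03).round(4))
g=cv2.cvtColor(c["frame"],cv2.COLOR_BGR2GRAY);print(g[28:44,215])
E
```

```text
[0.5002 0.2046 0.04  ]
[0.5    0.2024 0.04  ]
[0.4854 0.0488 0.03  ]
[ 25  28  26  25  24  35  62 101 126 124 108  98  95  94  94  94]
```

drive_tool(series=[[[0,0,0,0.6,-3.2,0,0],[0,0,0,1.2,-6.4,0,0],[0,0,0,1.8,-9.6,0,0],[0,0,0,2.4,-12.8,0,0],[0,0,0,3,-16,0,0]]])

```text
time: 7.33
tool_pos: [0.5336, -0.0968, 0.1884]
tool_rot: [3.141, -0.0, 1.494]
wrist_force: [0.6, -0.2, -0.4]
finger_gap: 0.0009
grasp_force: 0.0
```

drive_tool(series=[[[0,0,0,0.6,-3.5,-1,0],[0,0,0,1.2,-7,-3,0],[0,0,0,1.8,-10.5,-5,0],[0,0,0,2.4,-14,-7,0],[0,0,0,2.6,-15.1,-8,0]]])

```text
time: 7.75
tool_pos: [0.5596, -0.2498, 0.1062]
tool_rot: [-3.141, 0.0, 1.492]
wrist_force: [-0.2, 0.6, 0.4]
finger_gap: 0.0005
grasp_force: 0.0
```

drive_tool(series=[[[0,0,0,0,0,0,0],[0,0,0,0,0,0,0],[0,0,0,0,0,0,0],[0,0,0,0,0,0,0],[0,0,0,0,0,0,0]]])

```text
time: 8.17
tool_pos: [0.5597, -0.2458, 0.1089]
tool_rot: [3.14, 0.0, 1.495]
wrist_force: [0.9, 0.3, -0.2]
finger_gap: 0.0002
grasp_force: 0.0
```

```bash
python3 - <<'E'
from h import *
import pickle
s=telemetry.read_state();print(s["time"],s["tool_pos"],s["tool_rot"],s["finger_gap"],s["wrist_force"])
a={n:optics.camera(n) for n in("side","wrist")}
pickle.dump(a,open("k.pkl","wb"))
c=a["side"]["frame"][90:190,230:330]
o=np.hstack([cv2.resize(c,(400,400)),cv2.resize(a["wrist"]["frame"],(400,400))]);cv2.imwrite("pics/k.png",o)
E
```

```text
8.1667 [ 0.55973072 -0.24580674  0.10893037] [3.14045109e+00 4.05807189e-04 1.49509615e+00] 0.00015219842140931357 [ 0.87042549  0.31008498 -0.21326404]
```

View pics/k.png

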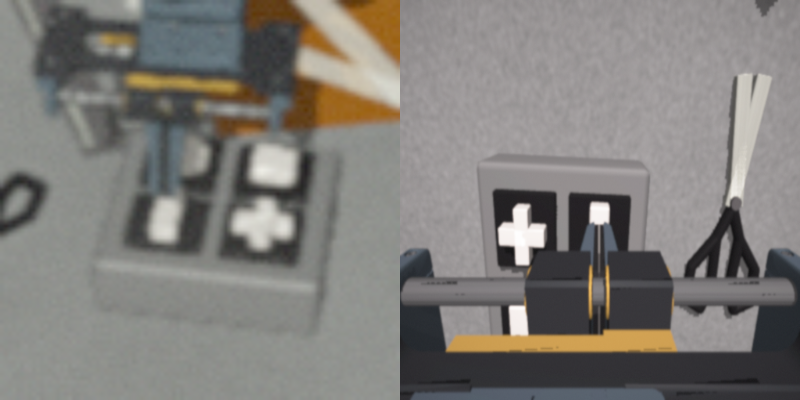

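The side view (left) shows the closed fingertips right above the bar key. In the wrist view the bar at (600,213) is centred in line with the fingers, and the cross at (522,235) is clear. Now I press.

drive_tool(series=[[[0,0,0,0,-0.4,-1.5,0],[0,0,0,0,-0.4,-2.5,0],[0,0,0,0,-0.4,-3,0],[0,0,0,0,-0.4,-3.3,0],[0,0,0,0,-0.4,-3.5,0]]])

```text
time: 8.68
tool_pos: [0.5593, -0.2505, 0.0744]
tool_rot: [-3.14, -0.001, 1.494]
wrist_force: [-20.9, 8.5, 57.9]
finger_gap: 0.0004
grasp_force: 28.8
```

drive_tool(series=[[[0,0,0,0,0,0,0],[0,0,0,0,0,0,0],[0,0,0,0,0,0,0],[0,0,0,0,0,0,0],[0,0,0,0,0,0,0]]])

```text
time: 9.1
tool_pos: [0.5591, -0.2506, 0.0748]
tool_rot: [-3.14, -0.0, 1.494]
wrist_force: [-14.0, 6.0, 33.4]
finger_gap: 0.0007
grasp_force: 16.9
```

Bar bottomed (33 N at TCP z 0.0748, as predicted). Lift and go to the square key.

drive_tool(series=[[[0,0,0,0,0,1,0],[0,0,0,0,0,2.5,0],[0,0,0,0,0,4,0],[0,0,0,-2.7,-2.1,4,0],[0,0,0,-5.4,-4.2,4,0]]])

```text
time: 9.52
tool_pos: [0.5059, -0.2927, 0.114]
tool_rot: [3.14, 0.001, 1.496]
wrist_force: [-0.8, -0.4, -0.2]
finger_gap: 0.0005
grasp_force: 0.0
```

drive_tool(series=[[[0,0,0,-2.6,-2.0,0,0],[0,0,0,-2.6,-2.0,0,0],[0,0,0,-2.6,-2.0,0,0],[0,0,0,-2.6,-2.0,0,0],[0,0,0,-2.6,-2.0,0,0]]])

```text
time: 9.93
tool_pos: [0.48, -0.3123, 0.113]
tool_rot: [3.141, 0.0, 1.494]
wrist_force: [-0.5, -0.2, -0.6]
finger_gap: 0.0007
grasp_force: 0.0
```

drive_tool(series=[[[0,0,0,-0.1,0,-1.5,0],[0,0,0,-0.1,0,-2.5,0],[0,0,0,-0.1,0,-3,0],[0,0,0,-0.1,0,-3.3,0],[0,0,0,-0.1,0,-3.5,0]]])

```text
time: 10.35
tool_pos: [0.4783, -0.3123, 0.0775]
tool_rot: [-3.141, -0.001, 1.494]
wrist_force: [-0.1, 2.9, 4.4]
finger_gap: 0.0003
grasp_force: 1.8
```

drive_tool(series=[[[0,0,0,0,0,-0.1,0],[0,0,0,0,0,-0.2,0],[0,0,0,0,0,-0.3,0],[0,0,0,0,0,-0.35,0],[0,0,0,0,0,-0.35,0]]])

```text
time: 10.77
tool_pos: [0.4785, -0.3128, 0.0752]
tool_rot: [3.141, -0.0, 1.494]
wrist_force: [-2.6, 7.0, 11.9]
finger_gap: 0.0002
grasp_force: 6.1
```

drive_tool(series=[[[0,0,0,0,0,-0.1,0],[0,0,0,0,0,-0.1,0],[0,0,0,0,0,-0.1,0],[0,0,0,0,0,-0.1,0],[0,0,0,0,0,-0.1,0]]])

```text
time: 11.18
tool_pos: [0.4785, -0.3129, 0.0749]
tool_rot: [3.141, -0.0, 1.494]
wrist_force: [-7.8, 8.5, 27.5]
finger_gap: 0.0004
grasp_force: 13.6
```

drive_tool(series=[[[0,0,0,0,0,1,0],[0,0,0,0,0,2.5,0],[0,0,0,0,0,4,0],[0,0,0,2.7,-0.3,4,0],[0,0,0,5.4,-0.6,4,0]]])

```text
time: 11.6
tool_pos: [0.5329, -0.3194, 0.1149]
tool_rot: [3.14, 0.001, 1.493]
wrist_force: [-0.3, 0.0, -0.1]
finger_gap: 0.0001
grasp_force: 0.0
```

drive_tool(series=[[[0,0,0,1.7,-0.3,0,0],[0,0,0,1.7,-0.3,0,0],[0,0,0,1.7,-0.3,0,0],[0,0,0,1.7,-0.3,0,0],[0,0,0,1.7,-0.3,0,0]]])

```text
time: 12.02
tool_pos: [0.5483, -0.3216, 0.1133]
tool_rot: [-3.141, -0.0, 1.494]
wrist_force: [0.3, -0.5, -0.8]
finger_gap: 0.0003
grasp_force: 0.0
```

drive_tool(series=[[[0,0,0,0.1,0,-1.5,0],[0,0,0,0.1,0,-2.5,0],[0,0,0,0.1,0,-3,0],[0,0,0,0.1,0,-3.3,0],[0,0,0,0.1,0,-3.5,0]]])

```text
time: 12.43
tool_pos: [0.5497, -0.3215, 0.0776]
tool_rot: [-3.14, -0.001, 1.494]
wrist_force: [-1.5, 0.8, 3.1]
finger_gap: 0.0009
grasp_force: 1.7
```

drive_tool(series=[[[0,0,0,0,0,-0.1,0],[0,0,0,0,0,-0.2,0],[0,0,0,0,0,-0.3,0],[0,0,0,0,0,-0.4,0],[0,0,0,0,0,-0.45,0]]])

```text
time: 12.85
tool_pos: [0.5504, -0.3218, 0.075]
tool_rot: [-3.141, -0.0, 1.494]
wrist_force: [-9.9, 6.5, 23.6]
finger_gap: 0.0005
grasp_force: 12.0
```

drive_tool(series=[[[0,0,0,0,0,0,0],[0,0,0,0,0,0,0],[0,0,0,0,0,0,0],[0,0,0,0,0,0,0],[0,0,0,0,0,0,0]]])

```text
time: 13.27
tool_pos: [0.5503, -0.3218, 0.0751]
tool_rot: [-3.142, 0.0, 1.494]
wrist_force: [-8.7, 4.7, 18.9]
finger_gap: 0.0005
grasp_force: 9.2
```

Bottomed. Lift clear and check the carriage once more.

drive_tool(series=[[[0,0,0,0,0,2,0],[0,0,0,0,0,5,0],[0,0,0,0,0,8,0],[0,0,0,0,0,11,0],[0,0,0,0,0,13,0]]])

```text
time: 13.68
tool_pos: [0.5512, -0.3223, 0.2071]
tool_rot: [3.138, 0.002, 1.494]
wrist_force: [0.1, -0.2, -0.1]
finger_gap: 0.0005
grasp_force: 0.0
```

drive_tool(series=[[[0,0,0,0,0,0,0],[0,0,0,0,0,0,0],[0,0,0,0,0,0,0],[0,0,0,0,0,0,0],[0,0,0,0,0,0,0]]])

```text
time: 14.1
tool_pos: [0.5498, -0.3215, 0.2027]
tool_rot: [-3.14, -0.001, 1.494]
wrist_force: [0.7, 0.1, -0.2]
finger_gap: 0.0004
grasp_force: 0.0
```

```bash
python3 - <<'E'
from h import *
c=optics.camera("top");cv2.imwrite("pics/end.png",cv2.resize(c["frame"],(800,600)))
print(telemetry.read_state()["wrist_force"],proj(c,[.5,.2035,.04]))
E
```

```text
[-0.81797477 -0.82441842 -1.09171707] [np.float64(148.7334971628971), np.float64(239.74647639720035)]
```

View pics/end.png

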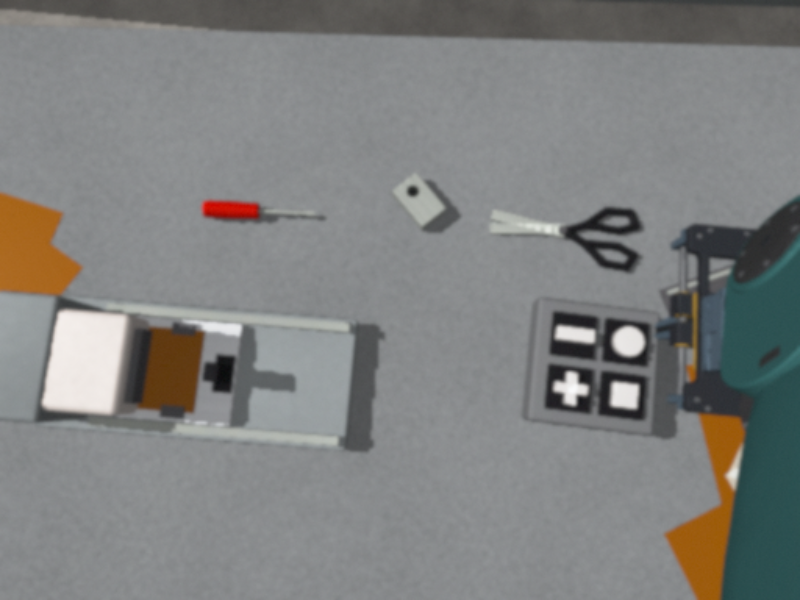

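The carriage edge appears at about (238,375) against a predicted 232. I'll check the travel using the same view before and after.

```bash
python3 - <<'E'
from h import *
import pickle
a=pickle.load(open("a.pkl","rb"))["top"];b=optics.camera("top");w=pickle.load(open("b.pkl","rb"))["wrist"]
# white lower-right corner strip rows just inside the lower rail; dark foot right edge
for n,c,lo,hi in(("before",a,150,215),("after",b,110,170)):
    g=cv2.cvtColor(c["frame"],cv2.COLOR_BGR2GRAY)
    m=np.zeros_like(g);m[225:255,lo:hi]=g[225:255,lo:hi]<45
    ys,xs=np.nonzero(m)
    r=[x for x in range(lo,hi) if m[:,x].sum()>=12]; print(n,r[0],r[-1],ys.min(),ys.max(),ray(c,r[-1]+.5,240,.048).round(4))
g=cv2.cvtColor(w["frame"],cv2.COLOR_BGR2GRAY);print("handle rows, wrist",g[:40,239])
print(ray(w,239,34,.048),ray(w,239,34,.03))
for z in(.03,.035,.04,.048):print(z,proj(w,[.5,.2035,z]),ray(w,239,35,z).round(4),ray(a,304*.64,240,z).round(4),ray(b,238*.64,240,z).round(4))
E
```

```text
before 179 188 233 252 [0.5003 0.119  0.048 ]
after 137 147 228 249 [0.4992 0.2039 0.048 ]
handle rows, wrist [ 37  37  37  36  35  33  32  29  23  18  19  13  14  14  12  15  11  14
  12  14  16  14  15  12  12  12  14  14  15  15  20  26  28  38  74 113
 133 123 108  97]
[0.50011378 0.20333361 0.048     ] [0.49957431 0.20722537 0.03      ]
0.03 [np.float64(239.78862867679288), np.float64(38.21199823262836)] [0.4995 0.2064 0.03  ] [0.501  0.1091 0.03  ] [0.4999 0.1985 0.03  ]
0.035 [np.float64(239.54183779768059), np.float64(37.042883617707645)] [0.4996 0.2053 0.035 ] [0.5009 0.1084 0.035 ] [0.4997 0.1973 0.035 ]
0.04 [np.float64(239.2865192953142), np.float64(35.833371363244254)] [0.4998 0.2042 0.04  ] [0.5007 0.1076 0.04  ] [0.4996 0.196  0.04  ]
0.048 [np.float64(238.85913764998108), np.float64(33.80874983142317)] [0.5    0.2025 0.048 ] [0.5005 0.1065 0.048 ] [0.4993 0.194  0.048 ]
```

```bash
python3 -c "
from h import *
print(finish_job())"
```

```text
the job is handed in; nothing more can be done
None
```

I slid the carriage home against its stop, pressed bar, square and round to the bottom in that order with the cross key untouched, left the weight, shears and awl in place, and handed the job in after about 14 s on the robot clock; no verdict came back.

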